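Tape roll through the spring gate

ROBOT

A 6-joint arm with a two-finger parallel gripper is mounted at the origin on the work surface; the furniture and walls round the work are solid. World frame = base frame: x ahead of the robot, y to its left, z up, the work surface at z = 0. Lengths are in mm, angles in rad, forces in N, time in s.
With the tool pointing down it reaches from about 400 to 925 mm from the base axis. Payload 12.5 kg.
Tool frame: the origin (TCP) lies midway between the tips of the shut fingers; the grasp point (between the pads) lies 19 mm behind it (env.pinch_z is the z of the grasp point in the tool frame, in mm); z points along the fingers, y is the line along which they close (so a half turn about z gives the same grasp; the last joint's range is limited). The gripper opens to 95 mm and grips with 3 to 60 N. Pads are 20 mm wide; open, the fingers measure 119 mm over their backs; the gripper's body (75 mm by 180 mm) begins 59 mm behind the grasp point.
Start: joints at [1.071, 0.491, 1.559, -0, 1.092, -0.106], TCP at [239.798, 577.186, 214.661] pointing down, gripper open.
Joint ranges: [-3.1, 3.1], [-0.84, 2.19], [0.05, 2.79], [-1.13, 4.28], [0.06, 2.93], [-2.69, 2.69]. Speed limits (rad/s): [2.22, 2.22, 2.79, 3.14, 3.14, 3.14].

INTERFACE

Orientations are given as [roll, pitch, yaw] about the fixed x, y, z axes, in that order (R = Rz(yaw) Ry(pitch) Rx(roll)).
In Python, from cell import env, eyes gives the robot as it stands.
- The arm moves only by the shell command python3 -m inch 'ROWS'. ROWS is JSON, a list of rows, each a list of 3 entries, a list of its own where there are three numbers: the shift along the tool's x, y, z in units of 60 mm (1.0 is 60 mm), then the turn about the tool's z in units of 5 degrees (1.0 is 5 degrees), then the closure, from -1 (fully open) to 1 (shut). In form: [[[tx, ty, tz], turn, claw], ...]. A call has exactly 10 rows; each row shifts and turns the commanded pose from where the row before left it, along the tool's axes as they then stand; what a row does not reach is not made up. A row lasts 1/8 s, in which the tool goes at most 62.5 mm and 10.7 degrees, less where a joint would pass 70% of its speed; a pose out of reach is approached as far as the arm can. A call is refused whole if a number of a shift passes 1 or a number of a turn 1, either way. A call with a gripper value outside its range is refused whole. The fingers move at their own pace and stop on an object; the grip force is fixed at half the most. Time passes only in rows, so rows that do not move let the fingers close, or fill a call up. It gives the time, the measured TCP pose, the force, the opening and the grip force at its end, in the units of the state.
- env.state(): the state, without advancing time (a new reading comes with each control period).
- eyes.read_camera(name): name is "side" or "top" or "wrist"; returns a dict with "pixels" (400x640x3 uint8, red, green, blue), "fx", "fy", "cx", "cy" (pixels), "extrinsics" (4x4, takes a point from world to camera coordinates). Camera axes: x right, y down, z forward; pixel columns grow to the right and rows downward; lengths in mm; the calibration is good to about 2 mm. A picture is of the moment at which its call begins. There is no depth.
- env.job_done(): hands the job in; it is judged then, once.
Trained networks look in a picture, given as the dict that the camera call returned (one of the last four; its "shot" number tells which), for a name from the list of things; names that differ only in an ending like _2 or _b are one class to them, and where a whole thing is asked for, a point or a joint stands for the part that bears it (a point fixed in the world has none). Each returns a list of dicts, best first, with "score" (0 to 1); they miss things now and then, are a little off and sometimes report something else, mostly with a low value. They report only what shows in the picture. A call takes as long as a camera call. They do not tell look-alikes from the thing itself.
- eyes.boxes_of(name, picture): "centre" ([row, column] in pixels, amid what is visible of it).
- eyes.cut_out(name, picture): "mask" (400x640 bool, what is visible of it) and "centre" ([row, column] in pixels, amid what is visible of it).
- eyes.spot_point(name, picture): "centre" ([row, column] in pixels: a listed point, or the origin of a listed thing).
The state is a dict: "t": time; "joints": joint angles; "qvel": joint speeds; "tau": joint torques, N m; "eef_pos": TCP position; "tcp_rot": TCP orientation; "ft_force": force on the tool from outside, world axes, zero at the start; "moment": the same for the moment, N m; "opening": opening from 0.0 (shut) to 1.0 (fully open); "grip_force": force on a finger pad.
Only numpy, scipy, OpenCV 4.12 (cv2) and the standard library are available. Lean on these libraries where they do the work, as an engineer would, in place of code of your own. Each camera call takes 0.05 s, during which the arm holds its last target. There are 200 camera calls.

TASK

Put the small roll of black tape away in the catch bin: with one finger push the self-closing flap of the plywood chute open and hold it open, and with the other finger push the roll along the deck through the open gateway until it drops into the bin; then move clear so that the flap springs fully shut. Do not grip, squeeze or lift the roll, do not shove the flap open with the roll, and leave the castor on the deck and the other things round about where they are.

Things in the scene. Friction and masses are not known exactly. Their poses are not given: they have to be found in the camera images.
- parts_chute: Plywood chute fixed to the bench: raised flat deck in front, sunk open catch bin behind, gateway between. Origin on the bench below the deck's edge at the gateway. Its x runs from the deck through the gateway into the bin (within 15 degrees of world x), y to the left, z up. In its frame (mm): deck top z 70, x -160 to 0, y -150 to 85, with strips 12 high, 6 wide along its left and right edges.
- lane_mouth (a point): Point on the deck's bin-side edge at deck-top height, straight above the chute's origin, 70 mm right of the hinge. The clear gateway spans y -72 to 66 mm of the chute here; left of it the hinge post (y 73 to 85), right of it a fixed fence (y -150 to -76), both 40 mm higher than the deck.
- bin_floor (a point): Centre of the catch bin's floor. Inside, in the chute's frame (mm): x 0 to 157, y -142 to 77, floor z 10, walls up to z 70 (deck height), nothing above. The bin begins directly at the deck's edge, so the roll drops 60 mm.
- flap (a joint): Angle of the flap about its upright hinge pin at x 4, y 70 mm of the chute: 0 shut (across the gateway), grows to 1.45 rad as it swings away from the deck into the space over the bin. A spring shuts it: about 0.08 N m when shut, 0.22 N m at 1 rad.
- flap_hinge (a point): Foot of the flap's upright hinge pin, 74 mm above the bench. The flap is an aluminium plate 136 mm wide, 32 mm high, 4 mm thick, reaching 140 mm from the pin to the right when shut; its lower edge is 5 mm above deck height, its upper edge 37 mm above it. It opens only away from the deck, over the bin.
- flap_edge (a point): Middle of the flap's free edge, 142 mm from the hinge pin.
- tape_black: Small roll of black tape lying flat on the deck in front of the gateway, about 52 mm across, 19 mm high, 35 to 70 g. Origin at the centre of its underside. Starts with its centre 80 to 105 mm before the gateway edge and 50 to 83 mm to the right of the hinge.
- castor: Loose black castor, 45x56x36 mm, on the right of the deck in front of the fixed fence; stays there. Origin at the centre of its underside.
- tape_masking: Large roll of masking tape, 100 mm across, 25 mm high, lying on the bench to the right of the chute; bystander. Origin at the centre of its underside.
- tape_measure: Yellow and black pocket tape measure, 67x74x35 mm, lying on the bench to the right of the chute; bystander. Origin at the centre of its underside.
Mind the look-alikes: they are no part of the job. Several things have the shape of the tape_black; the one meant has the colours described above.

How it is judged (in metres and radians):
On the way, in this order (a step that is already met when the one before it is completed fails the run):
1. a finger holds the flap open, 0.35 rad or more, while the roll's middle is still on the deck (value of joint flap above 0.35 rad and contact force between the fingers and flap above 0.2 N and x of tape_black in the frame of parts_chute below -0.01 m and z of tape_black in the frame of parts_chute above 0.06 m), for 0.1 s.
2. the roll has dropped through the gateway into the bin (x of tape_black in the frame of parts_chute above -0.008 m and z of tape_black in the frame of parts_chute below 0.055 m), for 0.1 s.
At the end, for the whole second after the job is handed in: The black tape roll lies at rest inside the catch bin (its origin between the bin's walls, within 8 mm, and at least 15 mm below deck height) and the flap is shut to within 0.08 rad (all of step 2 and x of tape_black in the frame of parts_chute below 0.165 m and y of tape_black in the frame of parts_chute between -0.15 and 0.085 m and linear speed of tape_black below 0.03 m/s and value of joint flap below 0.08 rad); the robot touches nothing.
It fails at once if the roll is lifted: its underside more than 20 mm above the deck (z of tape_black in the frame of parts_chute above 0.09 m).
It fails at once if the roll is squeezed or pressed with more than 15 N (contact force between the fingers and tape_black above 15 N).
It fails at once if the roll is in the gateway while the flap is not held open (less than 0.25 rad) (x of tape_black in the frame of parts_chute between -0.02 and 0.02 m and z of tape_black in the frame of parts_chute above 0.066 m and value of joint flap below 0.25 rad).
It fails at once if the roll is shoved against the flap (more than 4 N) (contact force between tape_black and flap above 4 N).
It fails at once if the castor or another bystander is moved by more than 30 mm (distance of any of castor, tape_masking, tape_measure from where it was at the start of the episode above 0.03 m).
It also fails if it takes over 35 s, if anything falls off the work surface, if the arm or the gripper's body presses on something with over 40 N, if the wrist force passes 120 N, or if a joint passes its speed limit or range.

## Working session

There is one attempt and no reset: what is moved stays moved. The work goes in short steps, Python scripts to look and compute and a shell command to move; the robot and the scene stay as the last step left them, time stands still between calls to the robot, and variables do not carry over. Pictures are saved under pics/ and viewed, at most 10 in all, crops included, and the job is handed in when it is done.

```bash
ls; mkdir -p pics; cat > h.py <<'E'
import numpy as np, cv2
from cell import env, eyes
def snap(n, f=None):
    p=eyes.read_camera(n)
    if f: cv2.imwrite('pics/'+f, p['pixels'][:,:,::-1])
    return p
def toplane(p, rc, z):
    E=np.array(p['extrinsics']); R=E[:3,:3]; t=E[:3,3]
    d=R.T@np.array([(rc[1]-p['cx'])/p['fx'],(rc[0]-p['cy'])/p['fy'],1]); o=-R.T@t
    return o+d*(z-o[2])/d[2]
def proj(p, X):
    E=np.array(p['extrinsics']); c=E[:3,:3]@np.array(X)+E[:3,3]
    return [p['cy']+p['fy']*c[1]/c[2], p['cx']+p['fx']*c[0]/c[2]]
E
python3 - <<'E'
from h import *
s=env.state(); print(s)
for c in ('top','side'):
    p=snap(c,c+'0.png')
    for n,z in (('lane_mouth',70),('flap_hinge',74),('flap_edge',91),('bin_floor',10),('tape_black',70),('castor',70),('parts_chute',0)):
        print(c,n,[(np.round(r['centre']).astype(int).tolist(),round(r['score'],2),np.round(toplane(p,r['centre'],z)).tolist()) for r in eyes.spot_point(n,p)[:4]])
E
```

```text
pics
{'t': 0.0, 'joints': array([ 1.07135854e+00,  4.91573057e-01,  1.55947882e+00, -9.20289669e-06,
        1.09171026e+00, -1.05584052e-01]), 'qvel': array([ 0.00057483,  0.00167763,  0.00144351,  0.0001739 , -0.00139365,
       -0.00072812]), 'tau': array([ 6.72729038e-05, -6.12648869e+01, -2.58178246e+01,  6.91966899e-02,
        4.82625794e-02, -7.81088534e-05]), 'eef_pos': array([239.68967979, 576.92906949, 214.04325556]), 'tcp_rot': array([-3.14042883e+00, -1.15132599e-04,  2.74774310e+00]), 'ft_force': array([-0.71469669, -0.0108921 ,  0.3798536 ]), 'moment': array([ 0.001868  , -0.00138012,  0.03101755]), 'grip_force': 0.0, 'opening': 0.999393308686535}
top lane_mouth [([195, 282], 0.67, [549.0, -17.0, 70.0])]
top flap_hinge [([195, 249], 0.73, [546.0, 55.0, 74.0])]
top flap_edge []
top bin_floor [([169, 294], 0.89, [629.0, -38.0, 10.0]), ([221, 330], 0.67, [505.0, -131.0, 10.0]), ([203, 284], 0.65, [544.0, -17.0, 10.0])]
top tape_black [([250, 217], 0.59, [419.0, 117.0, 70.0]), ([248, 370], 0.53, [440.0, -222.0, 70.0]), ([210, 377], 0.53, [527.0, -236.0, 70.0]), ([236, 280], 0.52, [457.0, -19.0, 70.0])]
top castor [([220, 327], 0.85, [497.0, -124.0, 70.0])]
top parts_chute [([204, 283], 0.56, [543.0, -14.0, 0.0])]
side lane_mouth [([188, 320], 0.57, [544.0, -10.0, 70.0])]
side flap_hinge [([174, 317], 0.58, [547.0, 62.0, 74.0])]
side flap_edge [([196, 330], 0.69, [554.0, -89.0, 91.0])]
side bin_floor [([213, 355], 0.91, [629.0, -48.0, 10.0])]
side tape_black [([197, 289], 0.82, [460.0, -39.0, 70.0]), ([269, 337], 0.81, [522.0, -324.0, 70.0]), ([268, 292], 0.55, [437.0, -308.0, 70.0])]
side castor [([211, 310], 0.89, [501.0, -113.0, 70.0])]
side parts_chute [([213, 324], 0.59, [552.0, -20.0, 0.0])]
```

```bash
python3 - <<'E'
import cv2
a=cv2.imread('pics/top0.png')[110:310,170:430]; b=cv2.imread('pics/side0.png')[110:310,200:460]
cv2.imwrite('pics/c0.png',cv2.resize(cv2.vconcat([a,b]),None,fx=1.5,fy=1.5,interpolation=3))
cv2.imwrite('pics/ca.png',cv2.resize(a,None,fx=3,fy=3,interpolation=3))
cv2.imwrite('pics/cb.png',cv2.resize(b,None,fx=3,fy=3,interpolation=3))
E
```

```text
(no output)
```

View pics/ca.png

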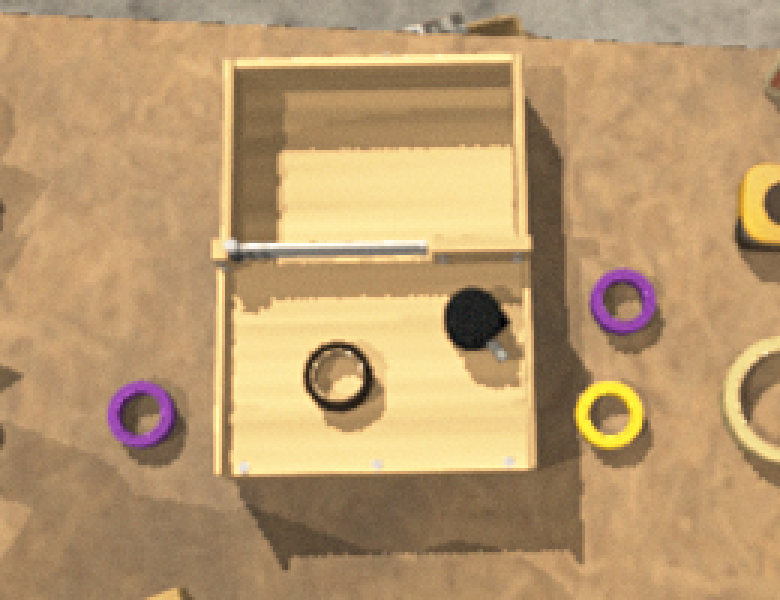

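View pics/cb.png

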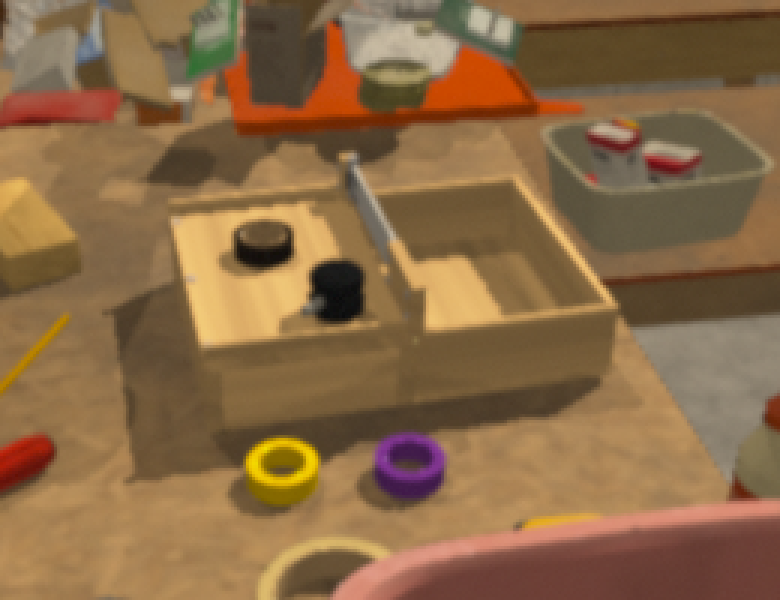

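The top crop shows the black roll at crop pixel (338,376), the castor at (473,320), the flap at row 245 and the hinge at (232,247). The yellow and purple rings are look-alikes off the deck. I'll fit the chute pose from the deck corners and the roll from its mask.

```bash
cat >> h.py <<'E'
def chute(o,psi,X): # chute->world
    c,s=np.cos(psi),np.sin(psi); return np.array([o[0]+c*X[0]-s*X[1],o[1]+s*X[0]+c*X[1],X[2]])
def inv(o,psi,W):
    c,s=np.cos(psi),np.sin(psi); d=np.array(W[:2])-o[:2]; return np.array([c*d[0]+s*d[1],-s*d[0]+c*d[1]])
E
python3 - <<'E'
from h import *
from scipy.optimize import least_squares
t=snap('top'); s=snap('side')
tc=lambda x,y:[110+y/3,170+x/3]; sc=lambda x,y:[110+y/3,200+x/3]
obs=[(t,tc(217,474),(-160,85,82)),(t,tc(535,468),(-160,-150,76)),(t,tc(232,247),(4,70,109)),(t,tc(429,247),(4,-72,108)),
 (s,sc(171,203),(-160,85,82)),(s,sc(199,350),(-160,-150,82)),(s,sc(348,157),(4,70,111)),
 (t,tc(213,240),(0,85,110)),(t,tc(530,258),(0,-150,110))][:7]
f=lambda v:np.concatenate([np.array(proj(p,chute(v[:2],v[2],X)))-rc for p,rc,X in obs])
r=least_squares(f,[548,-12,0],loss='soft_l1',x_scale=[1,1,.01]); print(r.x,np.round(f(r.x).reshape(-1,2),1).tolist())
for p in (t,s):
    for q in eyes.cut_out('tape_black',p)[:5]:
        m=q['mask']; px=p['pixels'][m].mean(0)
        if px.max()-px.min()<70 :
            # ellipse centre of the mask's hull, mid-height
            h=cv2.convexHull(np.argwhere(m)[:,::-1].astype(np.int32)); M=cv2.moments(h); c=[M['m01']/M['m00'],M['m10']/M['m00']]
            W=toplane(p,c,80); print(np.round(c),round(q['score'],2),px.round(),W.round(),inv(r.x,r.x[2],W).round())
    for n,z in (('castor',88),): 
        q=eyes.boxes_of(n,p)[0]; W=toplane(p,q['centre'],z);print(n,W.round(),inv(r.x,r.x[2],W).round())
np.save('pose.npy',r.x)
E
```

```text
[ 5.45809516e+02 -1.65495338e+01  6.98339728e-02] [[0.4, -0.6], [0.3, 1.3], [-0.4, 0.4], [-1.6, -0.6], [-0.9, -2.5], [-0.3, -0.2], [0.7, 0.6]]
[234. 282.] 0.77 [114.  91.  64.] [459. -25.  80.] [-87.  -2.]
castor [546. -46.  88.] [ -2. -30.]
[265. 337.] 0.73 [96. 47. 99.] [ 521. -323.   80.] [ -46. -304.]
[190. 288.] 0.67 [79. 62. 40.] [459. -25.  80.] [-88.  -2.]
castor [ 499. -105.   88.] [-52. -85.]
```

```bash
python3 -m inch '[[[-0.7,-0.75,0],0,-1],[[-0.7,-0.75,0],0,-1],[[-0.7,-0.75,0],0,-1],[[-0.7,-0.75,0],0,-1],[[-0.7,-0.75,0],0,-1],[[-0.7,-0.75,0],0,-1],[[-0.7,-0.75,0],0,-1],[[-0.7,-0.75,0],0,-1],[[-0.7,-0.75,0],0,-1],[[-0.7,-0.75,0],0,-1]]'; python3 -m inch '[[[0,0,0],1,-1],[[0,0,0],1,-1],[[0,0,0],1,-1],[[0,0,0],1,-1],[[0,0,0],1,-1],[[0,0,0],1,-1],[[0,0,0],1,-1],[[0,0,0],1,-1],[[0,0,0],1,-1],[[0,0,0],1,-1]]'
```

```text
t: 2.35
eef_pos: [455.5, -1.6, 215.0]
tcp_rot: [3.141, 0.001, 2.748]
ft_force: [1.2, 0.5, 0.1]
opening: 1.0
grip_force: 0.0
t: 3.6
eef_pos: [455.0, 0.5, 214.7]
tcp_rot: [3.141, 0.0, 1.872]
ft_force: [-0.1, 0.4, 0.6]
opening: 0.999
grip_force: 0.0
```

```bash
python3 -m inch '[[[0,0,0],1,-1],[[0,0,0],1,-1],[[0,0,0],0.65,-1],[[-0.21,0.11,0],0,-1],[[-0.21,0.11,0],0,-1],[[0,0,0.3],0,-1],[[0,0,0.3],0,-1],[[0,0,0.3],0,-1],[[0,0,0],0,-1],[[0,0,0],0,-1]]'
python3 - <<'E'
from h import *
v=np.load('pose.npy'); st=env.state(); print(st['eef_pos'],st['tcp_rot'],inv(v,v[2],st['eef_pos']))
ims=[]
for c in ('wrist','top','side'):
    p=snap(c,c+'1.png')
    for n,z in (('flap_hinge',74),('lane_mouth',70),('flap_edge',91)):
        for q in eyes.spot_point(n,p)[:1]:
            W=toplane(p,q['centre'],z); print(c,n,round(q['score'],2),W.round(),inv(v,v[2],W).round())
    for q in eyes.cut_out('tape_black',p)[:4]:
        W=toplane(p,q['centre'],80); print(c,'roll',round(q['score'],2),W.round(),inv(v,v[2],W).round())
E
```

```text
t: 4.85
eef_pos: [470.5, -24.1, 161.1]
tcp_rot: [3.141, 0.0, 1.644]
ft_force: [-0.2, -0.4, 0.8]
opening: 1.001
grip_force: 0.0
[470.4832879  -24.12696974 161.09895797] [3.14103609e+00 4.14293155e-05 1.64391927e+00] [-75.67136036  -2.30291142]
wrist flap_hinge 0.69 [545.  59.  74.] [ 4. 76.]
wrist lane_mouth 0.74 [547. -13.  70.] [2. 3.]
wrist flap_edge 0.47 [542.  58.  91.] [ 1. 75.]
wrist roll 0.79 [442. 105.  80.] [-95. 128.]
wrist roll 0.78 [459. -39.  80.] [-88. -16.]
top flap_edge 0.45 [ 450. -348.   91.] [-118. -324.]
top roll 0.76 [ 431. -236.   80.] [-130. -211.]
top roll 0.75 [ 538. -245.   80.] [ -24. -228.]
side flap_hinge 0.45 [551.  67.  74.] [11. 83.]
side lane_mouth 0.86 [544. -28.  70.] [ -2. -12.]
side flap_edge 0.55 [548. -89.  91.] [ -3. -73.]
side roll 0.84 [ 436. -320.   80.] [-131. -295.]
side roll 0.8 [457. -38.  80.] [-90. -15.]
side roll 0.63 [ 519. -328.   80.] [ -49. -309.]
```

View pics/wrist1.png

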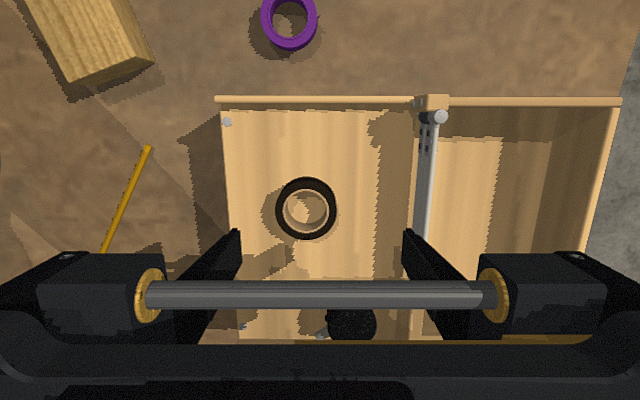

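The wrist view shows the roll at (208,305) between the fingers' lines, the hinge pin top at (116,440) and the flap along column 430. This shot and the earlier one disagree on the roll's y, so I'll refit with the wrist points.

```bash
python3 - <<'E'
from h import *
v=np.load('pose.npy'); p=eyes.read_camera('wrist'); st=env.state()
print('tcp px',proj(p,st['eef_pos']))
for n,rc,z in (('hinge',(116,440),111),('corner',(97,215),82),('stripend',(97,414),82),('post',(95,449),110),('flapfar',(240,428),107),('binTL',(97,620),70)):
    W=toplane(p,rc,z); print(n,W.round(1),inv(v,v[2],W).round(1))
for z,rc in ((89,(208,305)),(70,(211,306))): W=toplane(p,rc,z); print('roll',W.round(1),inv(v,v[2],W).round(1))
for q in eyes.cut_out('tape_black',p)[:3]:
    h=cv2.convexHull(np.argwhere(q['mask'])[:,::-1].astype(np.int32)); (x,y),ax,a=cv2.fitEllipse(h); W=toplane(p,(y,x),86); print('ell',x,y,ax,W.round(1),inv(v,v[2],W).round(1))
t=cv2.imread('pics/top0.png'); T=eyes.read_camera('top')
for z,rc in ((89,(110+372/3,170+338/3)),(70,(110+380/3,170+341/3))): W=toplane(T,rc,z); print('top roll',W.round(1),inv(v,v[2],W).round(1))
W=toplane(T,(110+247/3,170+232/3),111);print('top hinge',W,inv(v,v[2],W))
a=cv2.imread('pics/side1.png')[110:310,200:460]; cv2.imwrite('pics/s1.png',cv2.resize(a,None,fx=3,fy=3,interpolation=3))
E
```

```text
tcp px [np.float64(247.08497542217034), np.float64(321.39892654020093)]
hinge [545.5  57.1 111. ] [ 4.8 73.5]
corner [382.5  58.8  82. ] [-157.7   86.5]
stripend [533.9  69.9  82. ] [-5.8 87.1]
post [549.5  71.1 110. ] [ 9.8 87.2]
flapfar [554.1 -35.8 107. ] [  6.9 -19.8]
binTL [701.4  82.8  70. ] [162.1  88.2]
roll [456.5 -22.5  89. ] [-89.5   0.3]
roll [456.9 -31.1  70. ] [-89.7  -8.3]
ell 289.33734130859375 16.878917694091797 (57.89861297607422, 69.6982650756836) [437.  116.4  86. ] [-99.2 140.2]
ell 306.8347473144531 208.84188842773438 (62.332801818847656, 64.20511627197266) [457.9 -24.   86. ] [-88.2  -1.3]
top roll [458.7 -27.4  89. ] [-87.6  -4.7]
top roll [455.4 -28.2  70. ] [-91.   -5.3]
top hinge [543.58929752  54.00474829 111.        ] [ 2.70827512 70.53723374]
```

View pics/s1.png

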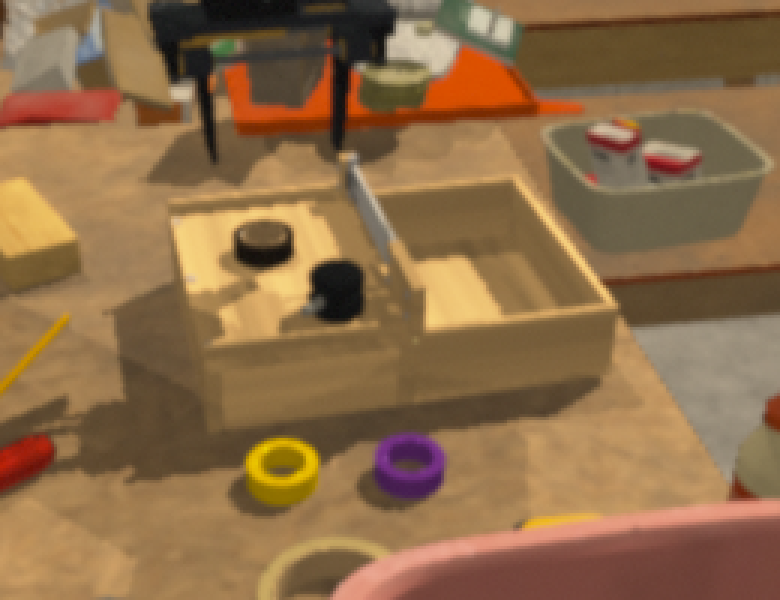

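The side view shows the open fingers above the deck, at image columns about (210,160) and (338,150) in the crop, straddling the roll along the chute's x. The estimates agree to about 3 mm, which leaves a clearance of 9 mm or more, so I'll descend.

```bash
python3 -m inch '[[[0,0,0.2],0,-1],[[0,0,0.2],0,-1],[[0,0,0.2],0,-1],[[0,0,0.2],0,-1],[[0,0,0.2],0,-1],[[0,0,0.2],0,-1],[[0,0,0.2],0,-1],[[0,0,0],0,-1],[[0,0,0],0,-1],[[0,0,0],0,-1]]'
python3 - <<'E'
from h import *
snap('wrist','wrist2.png')
p=snap('side','side2.png'); a=p['pixels'][110:310,200:460,::-1]; cv2.imwrite('pics/s2.png',cv2.resize(a,None,fx=3,fy=3,interpolation=3))
E
```

```text
t: 7.0
eef_pos: [470.2, -23.7, 77.0]
tcp_rot: [3.141, 0.0, 1.644]
ft_force: [0.4, -0.5, 0.2]
opening: 1.0
grip_force: 0.0
```

View pics/s2.png

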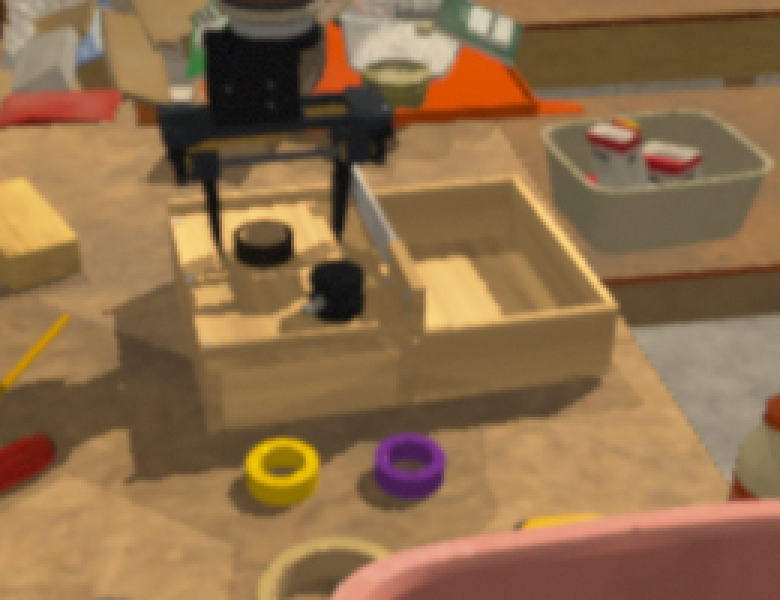

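View pics/wrist2.png

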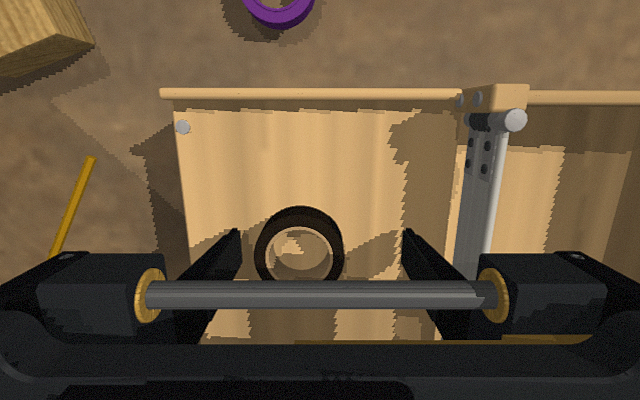

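The side view shows the fingers straddling the roll just above the deck. In the wrist view the roll (254–344) lies centred between the fingers (241 and 403), with the flap free. Now I'll advance along tool +y.

```bash
python3 -m inch '[[[0,0.08,0],0,-1],[[0,0.08,0],0,-1],[[0,0.08,0],0,-1],[[0,0.08,0],0,-1],[[0,0.08,0],0,-1],[[0,0.08,0],0,-1],[[0,0.08,0],0,-1],[[0,0.08,0],0,-1],[[0,0.08,0],0,-1],[[0,0.08,0],0,-1]]'
python3 - <<'E'
from h import *
v=np.load('pose.npy'); print(inv(v,v[2],env.state()['eef_pos']))
a=snap('wrist')['pixels'][:,:,::-1]; b=snap('side')['pixels'][110:310,200:460,::-1]
cv2.imwrite('pics/m3.png',cv2.resize(cv2.vconcat([a[90:350,100:],cv2.resize(b,(540,415),interpolation=3)[60:390]]),None,fx=1,fy=1))
E
```

```text
t: 8.35
eef_pos: [518.1, -20.2, 76.6]
tcp_rot: [-3.141, -0.0, 1.644]
ft_force: [-2.0, -0.4, 0.5]
opening: 1.0
grip_force: 1.3
[-27.91765156  -1.65826115]
```

View pics/m3.png

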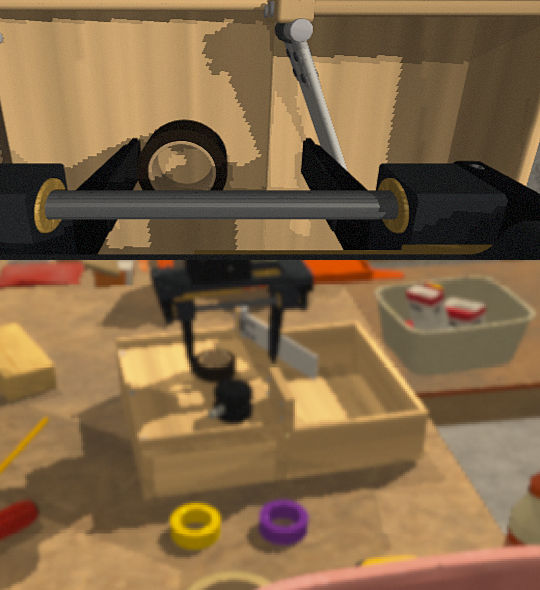

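The picture shows the flap pushed open by the leading finger and the roll against the trailing finger, still square in the lane. I'll keep going.

```bash
python3 -m inch '[[[0,0.1,0],0,-1],[[0,0.1,0],0,-1],[[0,0.1,0],0,-1],[[0,0.13,0],0,-1],[[0,0.13,0],0,-1],[[0,0.13,0],0,-1],[[0,0.13,0],0,-1],[[0,0.13,0],0,-1],[[0,0.13,0],0,-1],[[0,0.13,0],0,-1]]'
python3 - <<'E'
from h import *
v=np.load('pose.npy'); print(inv(v,v[2],env.state()['eef_pos']))
a=snap('wrist')['pixels'][:,:,::-1]; b=snap('side')['pixels'][110:310,200:460,::-1]
cv2.imwrite('pics/m4.png',cv2.vconcat([a[90:350,100:],cv2.resize(b,(540,415),interpolation=3)[60:390]]))
E
```

```text
t: 9.7
eef_pos: [591.0, -14.9, 76.7]
tcp_rot: [3.141, -0.0, 1.644]
ft_force: [-3.4, -2.2, 0.5]
opening: 0.999
grip_force: 1.0
[45.1518895  -1.47202188]
```

View pics/m4.png

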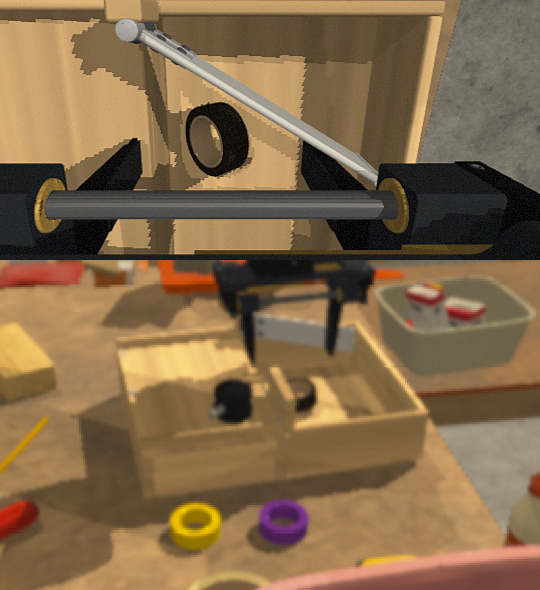

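The roll is in the bin (tilted, at (218,138)) and the flap is held open by the finger. I'll retreat and let the flap close, then rise.

```bash
python3 -m inch '[[[0,-0.2,0],0,-1],[[0,-0.2,0],0,-1],[[0,-0.2,0],0,-1],[[0,-0.2,0],0,-1],[[0,-0.2,0],0,-1],[[0,-0.2,0],0,-1],[[0,-0.2,0],0,-1],[[0,-0.2,0],0,-1],[[0,-0.2,0],0,-1],[[0,-0.2,0],0,-1]]'
python3 -m inch '[[[0,0,-0.2],0,-1],[[0,0,-0.3],0,-1],[[0,0,-0.4],0,-1],[[0,0,-0.4],0,-1],[[0,0,-0.4],0,-1],[[0,0,-0.4],0,-1],[[0,0,0],0,-1],[[0,0,0],0,-1],[[0,0,0],0,-1],[[0,0,0],0,-1]]'
python3 - <<'E'
from h import *
a=snap('wrist')['pixels'][:,:,::-1]; b=snap('side')['pixels'][110:310,200:460,::-1]
cv2.imwrite('pics/m5.png',cv2.vconcat([a[60:320,100:],cv2.resize(b,(540,415),interpolation=3)[60:390]]))
E
```

```text
t: 11.05
eef_pos: [469.9, -23.6, 76.6]
tcp_rot: [3.141, -0.0, 1.644]
ft_force: [0.2, 0.4, -0.2]
opening: 0.998
grip_force: 0.0
t: 12.3
eef_pos: [470.4, -23.6, 202.1]
tcp_rot: [-3.141, -0.0, 1.644]
ft_force: [0.3, -1.0, 0.5]
opening: 1.004
grip_force: 0.0
```

View pics/m5.png

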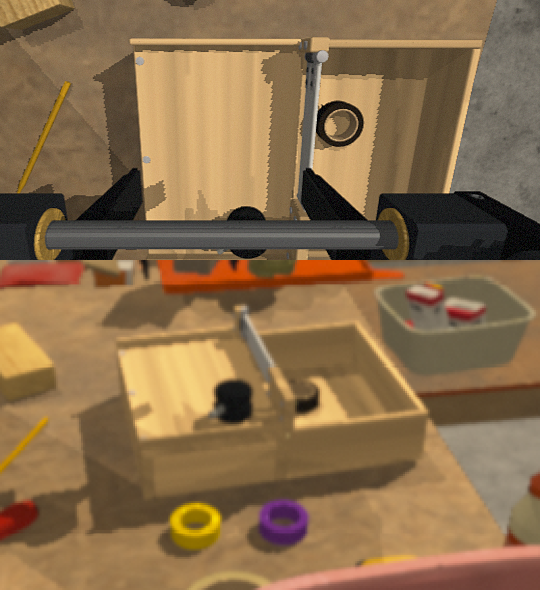

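The roll lies flat in the bin at (340,123), the flap is shut, the castor hasn't moved and the arm is clear. I'll hand in.

```bash
python3 -c "
from cell import env
print(env.job_done())"
```

```text
the job is handed in; nothing more can be done
None
```

The black tape roll lies flat in the catch bin, the flap has sprung shut, the castor hasn't moved and the arm is clear; the job is handed in, but no verdict came back.

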